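# Pigment bottles in order of height on the resin-casting tray

## Task

Line the four pigment bottles up by height on the blue tray, one in the middle of each round pad on it, with the shortest next to the toothpick jar and the tallest at the far end from it. Some stand on wrong pads now, so shift them by way of a free pad or the cork coaster; keep every bottle upright all the time.

Things in the scene. Friction and masses are not known exactly. Their poses are not given: they have to be found in the camera images.
- bottle_1: the shortest and slimmest of four pigment bottles, white plastic with a black cap: 28 mm diameter, 46 mm tall, straight sides up to 31 mm, then a short shoulder and a cap 22 mm across. Origin: centre of its underside; z is up along the bottle.
- bottle_2: the second shortest of four pigment bottles, white plastic with a black cap: 34 mm diameter, 60 mm tall, straight sides up to 41 mm, then a short shoulder and a cap 27 mm across. Origin: centre of its underside; z is up along the bottle.
- bottle_3: the second tallest of four pigment bottles, white plastic with a black cap: 40 mm diameter, 74 mm tall, straight sides up to 50 mm, then a short shoulder and a cap 31 mm across. Origin: centre of its underside; z is up along the bottle.
- bottle_4: the tallest and widest of four pigment bottles, white plastic with a black cap: 46 mm diameter, 90 mm tall, straight sides up to 61 mm, then a short shoulder and a cap 36 mm across. Origin: centre of its underside; z is up along the bottle.
- pad_a: one of four alike flat cork-brown round pads, 64 mm diameter, on the blue tray, in one straight row, 80 mm from centre to centre (which named pad is where in the row changes from start to start). Origin: centre of the pad, at the level on which a bottle stands; x is across the row, y along it. The tray is fixed, flat, without rim, 10 mm high, 92 mm across and 520 mm long.
- pad_b: one of four alike flat cork-brown round pads, 64 mm diameter, on the blue tray, in one straight row, 80 mm from centre to centre (which named pad is where in the row changes from start to start). Origin: centre of the pad, at the level on which a bottle stands; x is across the row, y along it. The tray is fixed, flat, without rim, 10 mm high, 92 mm across and 520 mm long.
- pad_c: one of four alike flat cork-brown round pads, 64 mm diameter, on the blue tray, in one straight row, 80 mm from centre to centre (which named pad is where in the row changes from start to start). Origin: centre of the pad, at the level on which a bottle stands; x is across the row, y along it. The tray is fixed, flat, without rim, 10 mm high, 92 mm across and 520 mm long.
- pad_d: one of four alike flat cork-brown round pads, 64 mm diameter, on the blue tray, in one straight row, 80 mm from centre to centre (which named pad is where in the row changes from start to start). Origin: centre of the pad, at the level on which a bottle stands; x is across the row, y along it. The tray is fixed, flat, without rim, 10 mm high, 92 mm across and 520 mm long.
- coaster: fixed round cork coaster, 76 mm diameter, 10 mm thick, apart from the tray on the robot's side of it; one bottle starts on it, and it may be used as a spare place. Origin: centre of its underside; a bottle stands 10 mm above it. A white paper mixing cup (70 mm tall, 68 mm wide) and a white lid (10 mm tall) stand at least 110 mm from its centre.
- toothpicks: fixed small glass jar full of wooden toothpicks, 49 mm diameter, about 72 mm tall with the picks, standing at one end of the tray in line with the pads, 80 mm from the centre of the nearest pad (a small clear measuring cup, 45 mm tall, stands in the same way at the other end). Origin: centre of its underside.
Things that resemble listed ones, but are neither listed nor needed, are in the scene too. Leave any red look-alike of the bottle_2 alone. What is shaped like the bottle_3 but yellow is not meant.

How it is judged:
By the outcome, as a careful person would: the job done as asked, in the order asked, and still so for the second after the job is handed in, with the robot touching nothing.
It also fails if it takes over 128 s, if anything falls off the work surface, if the arm or the gripper's body presses on something with over 40 N, if the wrist force passes 120 N, or if a joint passes its speed limit or range.

## Robot

A 6-joint arm with a two-finger parallel gripper is mounted at the origin on the work surface. World frame = base frame: x ahead of the robot, y to its left, z up, the work surface at z = 0. Lengths are in m, angles in rad, forces in N, time in s.
With the tool pointing down it reaches from about 0.375 to 0.75 m from the base axis. Payload 9 kg.
Tool frame: the origin (TCP) lies at the centre of the arm's flange, where the gripper is bolted on; the fingertips stand 173 mm ahead of it and the grasp point (between the pads) lies 155 mm ahead of it (ctrl.nose_length is the distance from the TCP to the fingertips, in m); z points along the fingers, y is the line along which they close (so a half turn about z gives the same grasp; the last joint's range is limited). The gripper opens to 85 mm and grips with 20 to 120 N. Pads are 22 mm wide; open, the fingers measure 114 mm over their backs; the gripper's body (76 mm by 85 mm) begins 54 mm behind the grasp point. The pads swing forward as they close: fully open they stand 13 mm farther back than shut.
Start: joints at [0.896, 0.104, 0.097, 1.564, 0, 1.353], TCP at [0.265, 0.538, 0.405] pointing down, gripper open.
Joint ranges: [-2.99, 2.99], [-0.84, 1.86], [-1.1, 1.16], [-1.84, 2.11], [-1.51, 1.56], [-3.14, 3.14]. Speed limits (rad/s): [2.22, 2.22, 2.57, 3.14, 3.14, 3.14].

## Interface

Orientations are given as a unit quaternion [x, y, z, w].
In Python, from cell import ctrl, capture, trace gives the robot as it stands. The module is installed in compiled form; this text tells all that it offers.
- The arm moves only by the tool apply_moves, never from a script. Its argument "plan" is a list that holds one entry, the list of rows, each a list of 4 numbers: the shift along the tool's x, y, z in mm, then the turn about the tool's z in degrees. In form: [[[tx, ty, tz, yaw], ...]]. A call has exactly 5 rows; each row shifts and turns the commanded pose from where the row before left it, along the tool's axes as they then stand; what a row does not reach is not made up. A row lasts 1/12 s, in which the tool goes at most 41.7 mm and 7.16 degrees, less where a joint would pass 70% of its speed; a pose out of reach is approached as far as the arm can. A call is refused whole if a number of a shift passes 41.7 or a number of a turn 7.16, either way. A call with a gripper value outside its range is refused whole. "fingers" is the opening, from 0 (shut) to 1 (fully open), set as the call begins (left out, the last holds). The fingers move at their own pace and stop on an object; "squeeze" is the grip in N (left out, the last holds). Time passes only in rows, so rows that do not move let the fingers close, or fill a call up. It gives the time, the measured TCP pose, the force, the opening and the grip force at its end, in the units of the state.
- ctrl.sense(): the state, without advancing time (a new reading comes with each control period).
- capture(name): name is "scene" or "top" or "wrist"; returns a dict with "img" (384x512x3 uint8, blue, green, red), "fx", "fy", "cx", "cy" (pixels), "R" (3x3) and "t" (3): a world point X has camera coordinates R X + t. Camera axes: x right, y down, z forward; pixel columns grow to the right and rows downward; lengths in m; the calibration is good to about 2 mm. A picture is of the moment at which its call begins. There is no depth.
- ctrl.finish_job(): hands the job in; it is judged then, once.
Trained networks look in a picture, given as the dict that the camera call returned (one of the last four; its "shot" number tells which), for a name from the list of things; names that differ only in an ending like _2 or _b are one class to them, and where a whole thing is asked for, a point or a joint stands for the part that bears it (a point fixed in the world has none). Each returns a list of dicts, best first, with "score" (0 to 1); they miss things now and then, are a little off and sometimes report something else, mostly with a low value. They report only what shows in the picture. A call takes as long as a camera call. They do not tell look-alikes from the thing itself.
- trace(picture, name): "pixels" (384x512 bool, what is visible of it) and "pixel" ([column, row] in pixels, amid what is visible of it).
The state is a dict: "t": time; "joint_positions": joint angles; "dq": joint speeds; "joint_efforts": joint torques, N m; "tool_pos": TCP position; "orientation": TCP orientation; "force": force on the tool from outside, world axes, zero at the start; "torque": the same for the moment, N m; "grip_width": finger opening in m; "grasp_force": force on a finger pad.
Only numpy, scipy, OpenCV 4.12 (cv2) and the standard library are available. Lean on these libraries where they do the work, as an engineer would, in place of code of your own. Each camera call takes 0.05 s, during which the arm holds its last target. There are 200 camera calls.

## Working session

There is one attempt and no reset: what is moved stays moved. The work goes in short steps, Python scripts to look and compute and a tool call to move; the robot and the scene stay as the last step left them, time stands still between calls to the robot, and variables do not carry over. Pictures are saved under pics/ and viewed, at most 14 in all, crops included, and the job is handed in when it is done.

Besides the shell and the picture viewer there is one more tool, called after ">>>" as name(argument=value, ...), one argument or row to a line, values as JSON. apply_moves: Moves the arm, as the interface text tells. Its arguments: {"type":"object","properties":{"plan":{"type":"array"},"fingers":{"type":"number"},"squeeze":{"type":"number"}},"required":["plan"]}

```bash
mkdir -p pics; python3 - <<'E'
from cell import ctrl,capture,trace
import cv2,numpy as np
for n in ("scene","top"):
    c=capture(n); cv2.imwrite(f"pics/{n}0.png",c["img"])
    print(n,c["fx"],c["cx"],c["cy"],c["R"].tolist() if hasattr(c["R"],'tolist') else c["R"],c["t"])
    for k in ("bottle_1","pad_a","coaster","toothpicks"):
        print(k,[(round(d["score"],2),np.round(d["pixel"]).tolist(),int(d["pixels"].sum())) for d in trace(c,k)])
s=ctrl.sense();print(s)
E
```

```text
scene 409.3567725752493 257.6853118675892 197.64031770889835 [[0.7914288972175657, 0.6110236907352369, 0.017039659893243797], [0.4810231331858086, -0.6053607978320579, -0.6341569598989211], [-0.3771697840351155, 0.5100866140259158, -0.7730165588151913]] [-0.43182012 -0.21155558  1.01252458]
bottle_1 [(0.91, [376.0, 233.0], 468), (0.82, [217.0, 138.0], 517), (0.73, [219.0, 177.0], 588), (0.59, [346.0, 186.0], 458), (0.59, [132.0, 204.0], 671), (0.58, [292.0, 222.0], 990), (0.53, [322.0, 206.0], 299)]
pad_a [(0.9, [311.0, 217.0], 324), (0.85, [341.0, 199.0], 257), (0.66, [295.0, 241.0], 259), (0.65, [261.0, 259.0], 816)]
coaster [(0.75, [320.0, 207.0], 291), (0.66, [224.0, 197.0], 500)]
toothpicks [(0.66, [368.0, 164.0], 747)]
top 413.242793347633 261.40531556711073 180.88730565684529 [[-0.027235872245308938, -0.9992130745503327, -0.028834682427729352], [-0.9800093276258093, 0.03237711702733823, -0.19629936336984652], [0.19707847429246614, 0.022911873355726184, -0.9801199523680174]] [0.05149941 0.53227451 0.65508222]
bottle_1 [(0.93, [191.0, 125.0], 395), (0.91, [274.0, 134.0], 802), (
[... 392 characters left out ...]
positions': array([ 8.96304980e-01,  1.04109028e-01,  9.72577540e-02,  1.56389561e+00,
       -2.52660114e-05,  1.35309645e+00]), 'dq': array([ 9.01242062e-04, -1.28698363e-03,  1.04297655e-03,  8.61944704e-04,
        1.28637384e-05, -9.71616309e-04]), 'joint_efforts': array([-1.97753041e-03, -5.56279278e+01,  5.03382897e+01,  1.67798706e-03,
       -3.52358074e-04,  5.53894850e-07]), 'tool_pos': array([0.26464091, 0.53849117, 0.40470213]), 'orientation': array([2.26415214e-01, 9.74030877e-01, 1.68526903e-05, 2.20631757e-05]), 'force': array([ 0.7157067 ,  0.65414048, -0.57997804]), 'torque': array([0.0153272 , 0.00396004, 0.00572954]), 'grasp_force': 0.0, 'grip_width': 0.08553938308650763}
```

```bash
python3 - <<'E'
import cv2
a=cv2.imread("pics/scene0.png");b=cv2.imread("pics/top0.png")
cv2.imwrite("pics/scene_crop.png",cv2.resize(a[80:320,90:410],(800,600),interpolation=cv2.INTER_CUBIC))
cv2.imwrite("pics/top_crop.png",cv2.resize(b[55:345,95:482],(800,600),interpolation=cv2.INTER_CUBIC))
E
```

```text
(no output)
```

View pics/scene_crop.png

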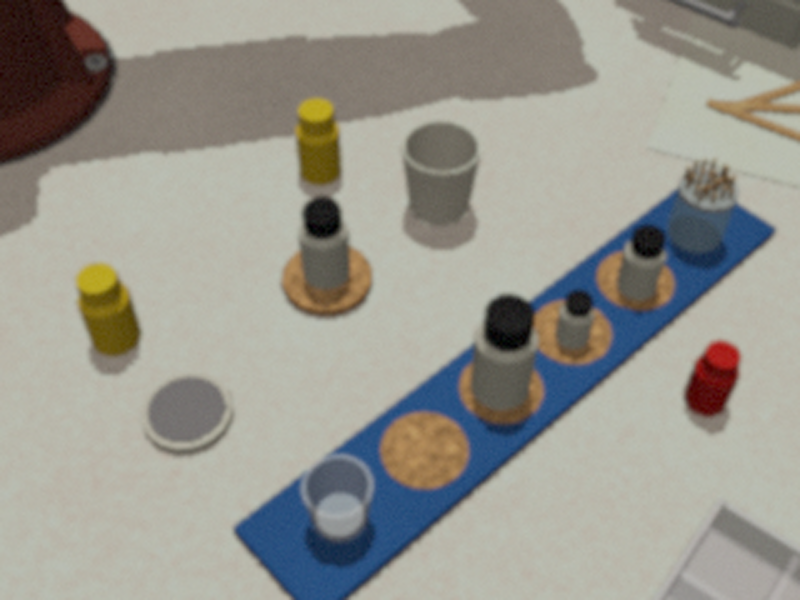

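View pics/top_crop.png

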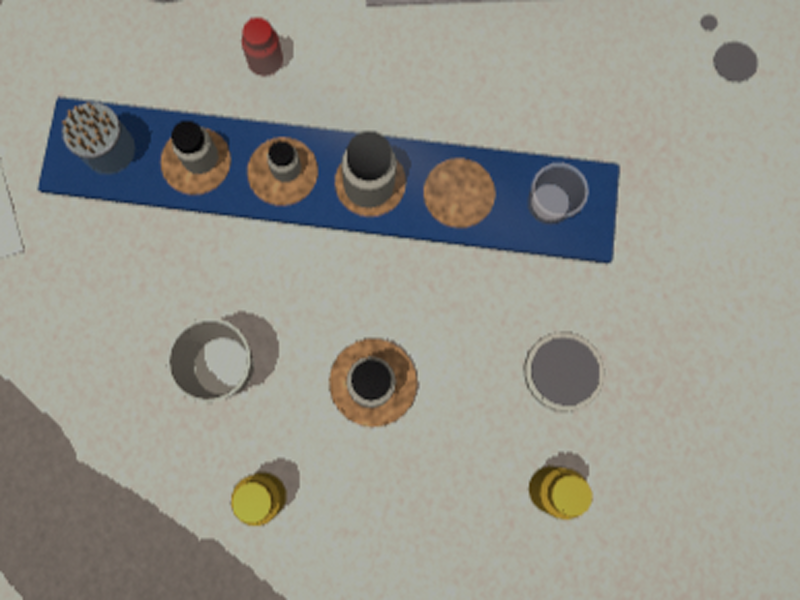

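Scene crop: the jar is at (705,205). Next along the row are bottle_2 (642,270), bottle_1 (575,325), bottle_4 (503,355) and an empty pad (425,450). bottle_3 is on the coaster (325,255).

Possible mix-ups are the red look-alike (712,380) and two yellow bottles (318,140) and (108,310). None of these are wanted. The top crop shows the same order from left to right.

Plan:
1. b4 to P4
2. b2 to P3
3. b1 to P1
4. b2 to P2
5. b3 to P3

```bash
cat > h.py <<'E'
from cell import ctrl,capture,trace
import cv2,numpy as np
def back(c,uv,z):
    uv=np.atleast_2d(np.asarray(uv,float)); R=np.array(c["R"]);t=np.array(c["t"])
    d=np.c_[(uv[:,0]-c["cx"])/c["fx"],(uv[:,1]-c["cy"])/c["fy"],np.ones(len(uv))]@R
    C=-R.T@t; return C[:2]+d[:,:2]*((z-C[2])/d[:,2])[:,None]
def proj(c,X):
    p=np.atleast_2d(X)@np.array(c["R"]).T+np.array(c["t"]); return np.c_[c["fx"]*p[:,0]/p[:,2]+c["cx"],c["fy"]*p[:,1]/p[:,2]+c["cy"]]
def tray(c):
    h=cv2.cvtColor(c["img"],cv2.COLOR_BGR2HSV); m=cv2.inRange(h,(95,120,40),(130,255,255))
    m=cv2.morphologyEx(m,cv2.MORPH_OPEN,np.ones((3,3)))
    p=np.argwhere(m)[:,::-1]; w=back(c,p,.01)
    return cv2.minAreaRect((w*1000).astype(np.float32))
def dark(c,lo=45):  # black caps
    m=(c["img"].max(2)<lo).astype(np.uint8); n,l,s,ce=cv2.connectedComponentsWithStats(m)
    return [(ce[i],s[i,4]) for i in range(1,n) if s[i,4]>30]
E
python3 - <<'E'
from h import *
for n in ("top","scene"):
    c=capture(n); print(n,"C",np.round(-np.array(c["R"]).T@c["t"],3)); r=tray(c); print(r)
    for d in trace(c,"pad_a"): print("pad",np.round(back(c,d["pixel"],.01)*1000))
    for d in trace(c,"coaster"): print("coa",np.round(back(c,d["pixel"],.01)*1000), d["pixels"].sum())
    for u,a in dark(c): print(np.round(u,1),a,[np.round(back(c,u,.01+z)*1000)[0].tolist() for z in (.044,.057,.071,.087)])
E
```

```text
top C [0.394 0.019 0.748]
((619.0653076171875, 51.45243835449219), (515.0870361328125, 90.12931060791016), 80.71743774414062)
pad [[621.  93.]]
pad [[626. 173.]]
pad [[599. -67.]]
pad [[588.   1.]]
coa [[440.  -5.]] 1040
coa [[639.  87.]] 230
[185.6 120.9] 186 [[646.0, 167.0], [642.0, 164.0], [637.0, 161.0], [631.0, 158.0]]
[230.8 128.9] 106 [[629.0, 87.0], [624.0, 85.0], [619.0, 84.0], [614.0, 83.0]]
[270.8 135.8] 141 [[613.0, 17.0], [609.0, 17.0], [605.0, 17.0], [600.0, 17.0]]
[504.4 242.9] 136 [[417.0, -359.0], [417.0, -352.0], [416.0, -345.0], [416.0, -336.0]]
[274.2 238.2] 274 [[436.0, 17.0], [435.0, 17.0], [434.0, 17.0], [433.0, 17.0]]
scene C [ 0.825 -0.381  0.656]
((622.7197875976562, 47.876861572265625), (513.621337890625, 87.94754028320312), 80.62207794189453)
pad [[624.   2.]]
pad [[604. -65.]]
pad [[638. 160.]]
pad [[620.  83.]]
coa [[448.   2.]] 536
[40.  22.1] 3623 [[-359.0, 144.0], [-334.0, 133.0], [-306.0, 120.0], [-275.0, 106.0]]
[92.  76.5] 1660 [[-28.0, 68.0], [-10.0, 59.0], [10.0, 48.0], [33.0, 36.0]]
[ 40.8 109.8] 297 [[-13.0, -86.0], [5.0, -92.0], [25.0, -99.0], [47.0, -107.0]]
[125.1 122.8] 51 [[170.0, 4.0], [184.0, -5.0], [199.0, -14.0], [217.0, -24.0]]
[218.6 167.1] 160 [[421.0, 31.0], [430.0, 22.0], [439.0, 12.0], [450.0, 1.0]]
[348.9 176.4] 112 [[641.0, 173.0], [645.0, 161.0], [649.0, 148.0], [654.0, 134.0]]
[321.2 201. ] 65 [[631.0, 85.0], [635.0, 75.0], [640.0, 64.0], [645.0, 52.0]]
[293.2 209.2] 302 [[601.0, 36.0], [605.0, 27.0], [611.0, 17.0], [617.0, 6.0]]
```

>>> apply_moves(
  plan=[
    [[-34,-20,6.6,0],[-34,-20,6.6,0],[-34,-20,6.6,0],[-34,-20,6.6,0],[-34,-20,6.6,0]],
  ],
)

```text
t: 1.22
tool_pos: [0.3736, 0.3722, 0.3715]
orientation: [0.226, 0.974, 0.0, 0.0]
force: [0.1, 0.5, 0.8]
grip_width: 0.0852
grasp_force: 0.0
```

>>> apply_moves(
  plan=[
    [[-34,-20,6.6,0],[-34,-20,6.6,0],[-34,-20,6.6,0],[-34,-20,6.6,0],[-34,-20,6.6,0]],
  ],
)

```text
t: 1.63
tool_pos: [0.4823, 0.2072, 0.3387]
orientation: [0.226, 0.974, 0.0, 0.0]
force: [0.6, 0.3, 0.5]
grip_width: 0.0853
grasp_force: 0.0
```

>>> apply_moves(
  plan=[
    [[-34,-20,6.6,0],[-34,-20,6.6,0],[-34,-20,6.6,0],[-34,-20,6.6,0],[-34,-20,6.6,0]],
  ],
)

```text
t: 2.05
tool_pos: [0.5908, 0.0424, 0.3055]
orientation: [0.227, 0.974, 0.0, 0.0]
force: [0.3, 0.7, 1.0]
grip_width: 0.0854
grasp_force: 0.0
```

>>> apply_moves(
  plan=[
    [[-35,-18,6,0],[0,0,0,7],[0,0,0,7],[0,0,0,7],[0,0,0,7]],
  ],
)

```text
t: 2.47
tool_pos: [0.6136, 0.0123, 0.2995]
orientation: [0.458, 0.889, 0.0, -0.0]
force: [0.4, -0.3, -0.3]
grip_width: 0.0855
grasp_force: 0.0
```

>>> apply_moves(
  plan=[
    [[0,0,0,7],[0,0,0,7],[0,0,0,7],[0,0,0,7],[0,0,0,7]],
  ],
)

```text
t: 2.88
tool_pos: [0.6135, 0.0127, 0.2997]
orientation: [0.704, 0.71, 0.0, -0.0]
force: [0.9, -0.5, 0.5]
grip_width: 0.0852
grasp_force: 0.0
```

>>> apply_moves(
  plan=[
    [[0,0,0,7],[0,0,0,3.1],[0,0,0,0],[0,0,0,0],[0,0,0,0]],
  ],
)

```text
t: 3.3
tool_pos: [0.6135, 0.0127, 0.2997]
orientation: [0.761, 0.648, 0.0, 0.0]
force: [-0.1, 0.0, -1.3]
grip_width: 0.0855
grasp_force: 0.0
```

```bash
cat >> h.py <<'E'
from scipy.spatial.transform import Rotation as Rn
def go(x,y,z):  # mm: tool-axis shift and yaw error to target
    s=ctrl.sense(); R=Rn.from_quat(s["orientation"]).as_matrix()
    d=R.T@(np.array([x,y,z])-s["tool_pos"]*1000)
    a=np.degrees(np.arctan2(R[1,1],R[0,1])); print("t",round(s["t"],2),"pos",np.round(s["tool_pos"]*1000,1),"y-axis deg",round(a,2),"shift",np.round(d,1))
E
python3 - <<'E'
from h import *
go(614,12,300); print(ctrl.sense()["joint_positions"].round(2))
c=capture("wrist");cv2.imwrite("pics/w1.png",c["img"]); print("C",-np.array(c["R"]).T@c["t"]); print(c["R"],c["fx"],c["cx"],c["cy"])
E
```

```text
t 3.3 pos [613.5  12.7 299.7] y-axis deg -9.15 shift [-0.6  0.6 -0.3]
[-0.19  0.15 -0.04  1.38  0.    1.54]
C [0.62382344 0.07882256 0.26929064]
[[ 9.87327596e-01 -1.58695333e-01  9.39921749e-05]
 [-1.53221253e-01 -9.53115896e-01  2.60946998e-01]
 [-4.13214853e-02 -2.57654574e-01 -9.65353125e-01]] 320.3663026215643 258.3611878407363 189.67442129196465
```

View pics/w1.png

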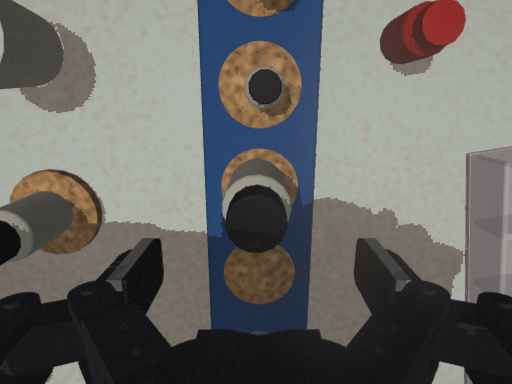

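Wrist view: P2 is at (260,83) with bottle_1's cap at (266,86). P3 is at (260,185) with bottle_4's cap at (257,217). P4 is empty at (260,275), and the coaster is at (55,212).

```bash
cat >> h.py <<'E'
def cork(c,z=.01):
    h=cv2.cvtColor(c["img"],cv2.COLOR_BGR2HSV); m=cv2.inRange(h,(5,80,60),(20,255,255))
    m=cv2.morphologyEx(m,cv2.MORPH_OPEN,np.ones((3,3)))
    n,l,s,ce=cv2.connectedComponentsWithStats(m); out=[]
    for i in range(1,n):
        if s[i,4]>250:
            w=(back(c,np.argwhere(l==i)[:,::-1],z)*1000).astype(np.float32)
            (x,y),r=cv2.minEnclosingCircle(w); out.append((round(x,1),round(y,1),round(r,1),int(s[i,4])))
    return out
def caps(c,zs,lo=45):
    for u,a in dark(c,lo):
        if c["img"].shape and a<4000: print("cap",np.round(u,1),a,[np.round(back(c,u,z)*1000,1)[0].tolist() for z in zs])
E
python3 - <<'E'
from h import *
c=capture("wrist"); print(cork(c)); print(tray(c)); caps(c,(.056,.07,.084,.1),60)
c=capture("top"); print(cork(c))
c=capture("scene"); print(cork(c))
E
```

```text
[(636.0, 149.0, 22.8, 762), (626.9, 91.6, 31.8, 4265), (613.9, 12.4, 31.8, 1185), (438.6, 16.8, 39.1, 3331), (600.8, -66.8, 31.9, 3163)]
((613.3665161132812, 10.325103759765625), (282.6187744140625, 89.95494079589844), 80.71298217773438)
cap [264.9  86.4] 896 [[629.6, 88.2], [629.2, 87.6], [628.8, 87.0], [628.4, 86.3]]
cap [256.1 219.3] 3329 [[609.7, 0.7], [610.6, 5.9], [611.5, 11.0], [612.6, 16.9]]
cap [ 97.2 207.1] 91 [[501.3, 27.4], [509.4, 30.8], [517.4, 34.1], [526.6, 38.0]]
cap [  8.2 242.2] 670 [[430.3, 11.9], [443.0, 16.3], [455.7, 20.6], [470.2, 25.7]]
[(909.9, 356.1, 32.6, 361)]
[(663.6, 1011.6, 278.8, 3885), (439.6, 11.4, 37.7, 501), (626.1, 90.1, 31.5, 349), (950.3, 101.9, 166.1, 5069), (601.3, -67.5, 31.2, 805)]
```

>>> apply_moves(
  plan=[
    [[2.3,-0.8,20,0],[0,0,20,0],[0,0,20,0],[0,0,20,0],[0,0,13,0]],
  ],
)

```text
t: 3.92
tool_pos: [0.6125, 0.0153, 0.2045]
orientation: [0.762, 0.648, -0.001, -0.001]
force: [-0.9, 0.1, -0.4]
grip_width: 0.0855
grasp_force: 0.0
```

>>> apply_moves(
  plan=[
    [[0,0,0,0],[0,0,0,0],[0,0,0,0],[0,0,0,0],[0,0,0,0]],
  ],
  fingers=0,
  squeeze=40,
)

```text
t: 4.33
tool_pos: [0.6139, 0.015, 0.2086]
orientation: [0.762, 0.648, 0.001, 0.001]
force: [-0.5, 0.2, 5.0]
grip_width: 0.045
grasp_force: 41.4
```

>>> apply_moves(
  plan=[
    [[0,0,0,0],[0,0,0,0],[0,0,0,0],[0,0,0,0],[0,0,0,0]],
  ],
)

```text
t: 4.75
tool_pos: [0.6139, 0.015, 0.2086]
orientation: [0.762, 0.648, 0.001, 0.001]
force: [-1.3, 0.2, 7.0]
grip_width: 0.0451
grasp_force: 41.5
```

```bash
python3 - <<'E'
from h import *
go(613,15,207);s=ctrl.sense();print(s["force"],s["grip_width"],s["grasp_force"])
c=capture("wrist");cv2.imwrite("pics/w2.png",c["img"])
E
```

```text
t 4.75 pos [613.9  15.  208.6] y-axis deg -9.27 shift [-0.1 -0.8  1.6]
[-1.28807568  0.2389223   6.97749907] 0.045114563414524085 41.465578868519515
```

View pics/w2.png

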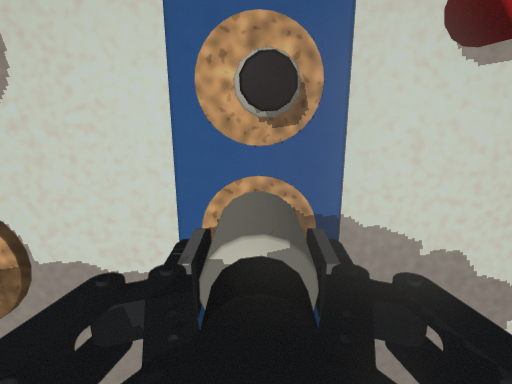

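```bash
python3 - <<'E'
from h import *
c=capture("wrist"); print(cork(c))
i=c["img"][165:215,258]; print([(165+k,*v) for k,v in enumerate(i.tolist()) if k%2==0])
for r in (186,190,194,198): print(r,back(c,[258,r],.01)*1000)
E
```

```text
[(626.9, 91.5, 32.0, 9930), (614.5, 15.3, 31.5, 2319), (461.7, 11.0, 31.0, 1930)]
[(165, 127, 82, 52), (167, 127, 79, 51), (169, 126, 80, 50), (171, 126, 79, 49), (173, 127, 81, 51), (175, 106, 93, 87), (177, 97, 141, 186), (179, 96, 139, 184), (181, 93, 134, 176), (183, 85, 124, 164), (185, 80, 116, 152), (187, 79, 112, 145), (189, 75, 108, 139), (191, 77, 98, 113), (193, 85, 91, 93), (195, 84, 91, 94), (197, 84, 91, 92), (199, 84, 91, 92), (201, 83, 91, 92), (203, 83, 91, 92), (205, 83, 90, 92), (207, 84, 92, 93), (209, 84, 92, 93), (211, 85, 92, 93), (213, 84, 91, 93)]
186 [[617.70239625  38.18134357]]
190 [[617.34056087  35.96427493]]
194 [[616.97627338  33.73218153]]
198 [[616.60950877  31.48491011]]
```

>>> apply_moves(
  plan=[
    [[0,0,-10,0],[0,0,-12,0],[-20,0.2,0,0],[-20,0.2,0,0],[-20,0,0,0]],
  ],
)

```text
t: 5.27
tool_pos: [0.604, -0.0446, 0.2304]
orientation: [0.762, 0.648, 0.0, 0.001]
force: [-0.1, -1.4, -2.5]
grip_width: 0.045
grasp_force: 41.0
```

>>> apply_moves(
  plan=[
    [[-20,0,0,0],[0,0,6,0],[0,0,6,0],[0,0,5,0],[0,0,0,0]],
  ],
)

```text
t: 5.68
tool_pos: [0.6001, -0.063, 0.2104]
orientation: [0.762, 0.648, -0.0, -0.001]
force: [-0.2, 0.2, -0.4]
grip_width: 0.0452
grasp_force: 41.0
```

```bash
python3 - <<'E'
from h import *
go(600.9,-64,207);s=ctrl.sense();print(s["force"],s["grip_width"],s["grasp_force"])
c=capture("scene"); i=c["img"]; cv2.imwrite("pics/s2.png",cv2.resize(i[150:300,190:390],(800,600),interpolation=cv2.INTER_CUBIC))
E
```

```text
t 5.68 pos [600.1 -63.  210.4] y-axis deg -9.23 shift [-0.9  0.9  3.4]
[-0.16961354  0.24827833 -0.39031395] 0.045191952652978026 41.02029751986265
```

View pics/s2.png

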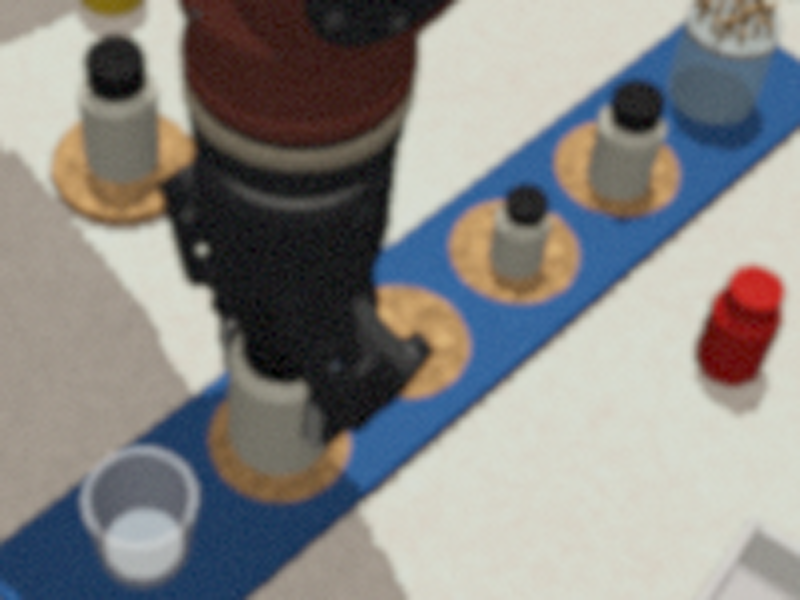

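The picture shows bottle_4 upright over P4 (275,440), centred and about 2 mm above the pad. I'll trim the position, set it down and release.

>>> apply_moves(
  plan=[
    [[-0.9,0.9,1,0],[0,0,1,0],[0,0,0,0],[0,0,0,0],[0,0,0,0]],
  ],
)

```text
t: 6.15
tool_pos: [0.6014, -0.0648, 0.2099]
orientation: [0.762, 0.648, 0.0, 0.0]
force: [0.1, -0.2, -1.8]
grip_width: 0.0449
grasp_force: 41.0
```

>>> apply_moves(
  plan=[
    [[0,0,0,0],[0,0,0,0],[0,0,0,0],[0,0,0,0],[0,0,0,0]],
  ],
  fingers=1,
)

```text
t: 6.57
tool_pos: [0.6014, -0.0649, 0.2098]
orientation: [0.762, 0.648, 0.0, 0.0]
force: [0.1, 0.7, 0.8]
grip_width: 0.0854
grasp_force: 0.0
```

>>> apply_moves(
  plan=[
    [[0,0,-15,0],[0,0,-20,0],[0,0,-20,0],[0,0,-20,0],[0,0,-20,0]],
  ],
)

```text
t: 6.98
tool_pos: [0.6012, -0.0649, 0.3057]
orientation: [0.762, 0.648, 0.0, -0.0]
force: [0.7, -0.6, -1.0]
grip_width: 0.0856
grasp_force: 0.0
```

>>> apply_moves(
  plan=[
    [[30,0,0,0],[30,0,0,0],[30,0,0,0],[30,0,0,0],[0,0,0,0]],
  ],
)

```text
t: 7.4
tool_pos: [0.6208, 0.0579, 0.3048]
orientation: [0.761, 0.649, 0.001, -0.0]
force: [0.1, 0.2, 0.6]
grip_width: 0.0858
grasp_force: 0.0
```

```bash
python3 - <<'E'
from h import *
go(640,170,300)
c=capture("wrist"); print(cork(c)); caps(c,(.056,.07,.084,.1),60); cv2.imwrite("pics/w3.png",c["img"])
E
```

```text
t 7.4 pos [620.8  57.9 304.8] y-axis deg -9.05 shift [113.7   1.4   5. ]
[(639.9, 170.5, 32.0, 3137), (626.9, 91.4, 31.9, 3504), (613.9, 12.2, 31.8, 3716), (438.7, 17.9, 39.5, 2531), (600.9, -66.7, 31.8, 964)]
cap [266.9  27.4] 1773 [[643.5, 168.4], [642.7, 165.5], [641.9, 162.7], [641.0, 159.5]]
cap [264.5 156.3] 746 [[629.7, 88.8], [629.8, 91.1], [629.9, 93.3], [630.0, 95.9]]
```

View pics/w3.png

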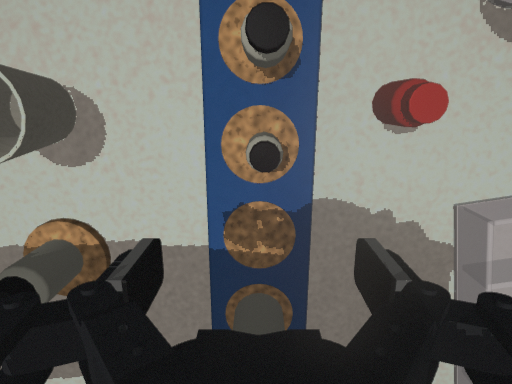

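Wrist view: all four pads are at the expected 80 mm spacing. bottle_2's cap is at (267,27) on P1 and bottle_1's at (264,156) on P2. P3 is now empty at (259,235), and bottle_4 stands on P4 at (258,312).

>>> apply_moves(
  plan=[
    [[27.6,1.2,0,0],[27.6,1.2,0,0],[27.6,1.2,0,0],[27.8,1,0,0],[0,0,19,0]],
  ],
)

```text
t: 7.87
tool_pos: [0.6444, 0.1652, 0.2894]
orientation: [0.761, 0.649, 0.003, 0.001]
force: [0.6, 0.5, 1.2]
grip_width: 0.0852
grasp_force: 0.0
```

>>> apply_moves(
  plan=[
    [[0,0,20,0],[0,0,20,0],[0,0,20,0],[0,0,20,0],[0,0,14,0]],
  ],
)

```text
t: 8.28
tool_pos: [0.6426, 0.161, 0.1896]
orientation: [0.762, 0.647, -0.001, -0.001]
force: [0.6, -0.6, -0.4]
grip_width: 0.0856
grasp_force: 0.0
```

```bash
python3 - <<'E'
from h import *
go(642.7,166.5,191)
c=capture("wrist"); print(cork(c)); cv2.imwrite("pics/w4.png",c["img"])
E
```

```text
t 8.28 pos [642.6 161.  189.6] y-axis deg -9.32 shift [ 5.4 -0.7 -1.4]
[(636.5, 266.1, 6.5, 335), (651.4, 255.2, 5.3, 299), (617.1, 260.4, 6.1, 305), (627.4, 245.2, 5.6, 290), (639.7, 170.2, 32.0, 6833)]
```

View pics/w4.png

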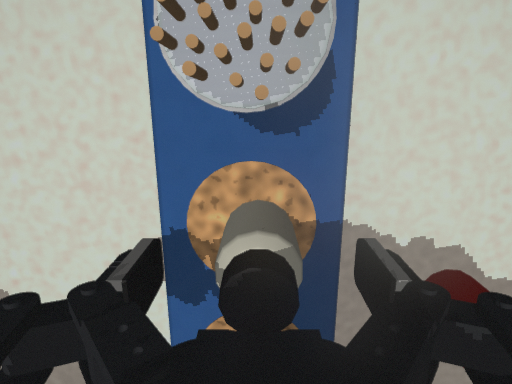

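Wrist view: bottle_2's base edge is at about (260,200), between the open fingers. The tool is about 5 mm short along the row.

```bash
cat >> h.py <<'E'
U=np.array([.1622,.9868]); V=np.array([.9868,-.1622]); P=np.array([[639.9,170.4],[626.9,91.4],[613.9,12.2],[600.9,-66.8]])
def rowc(p,k): d=np.asarray(p)-P[k]; return np.round([d@U,d@V],1)
def base(c,col,rad,k,rows=(100,260)):
    "base edge facing +row: first low-saturation pixel after cork down the column; offset of bottle on pad k"
    h=cv2.cvtColor(c["img"],cv2.COLOR_BGR2HSV); s=h[:,:,1].astype(int); hu=h[:,:,0]
    seen=False
    for r in range(*rows):
        if s[r,col]>90 and 5<=hu[r,col]<=20: seen=True
        if seen and (s[r:r+4,col]<50).all():
            p=back(c,[col,r-.5],.01)[0]*1000; print("edge row",r,"bottle row offset",rowc(p-rad*U,k)); return
E
python3 - <<'E'
from h import *
c=capture("wrist")
for col in (258,261,264): base(c,col,17,0)
print("tool",rowc(ctrl.sense()["tool_pos"][:2]*1000,0))
E
```

```text
edge row 202 bottle row offset [-4.7  1.9]
edge row 202 bottle row offset [-4.7  3.3]
edge row 202 bottle row offset [-4.7  4.8]
tool [-8.8  3.4]
```

>>> apply_moves(
  plan=[
    [[4,0,-1,0],[0,0,0,0],[0,0,0,0],[0,0,0,0],[0,0,0,0]],
  ],
)

```text
t: 8.8
tool_pos: [0.6441, 0.1659, 0.1937]
orientation: [0.762, 0.648, 0.001, 0.0]
force: [0.1, 0.5, 0.4]
grip_width: 0.0856
grasp_force: 0.0
```

>>> apply_moves(
  plan=[
    [[0,0,0,0],[0,0,0,0],[0,0,0,0],[0,0,0,0],[0,0,0,0]],
  ],
  fingers=0,
)

```text
t: 9.22
tool_pos: [0.6438, 0.1659, 0.193]
orientation: [0.762, 0.648, 0.0, 0.0]
force: [-0.4, 0.7, -0.5]
grip_width: 0.0329
grasp_force: 39.7
```

>>> apply_moves(
  plan=[
    [[0,0,0,0],[0,0,0,0],[0,0,-15,0],[0,0,-20,0],[0,0,-20,0]],
  ],
)

```text
t: 9.63
tool_pos: [0.6432, 0.1658, 0.2473]
orientation: [0.762, 0.648, -0.001, -0.001]
force: [1.1, -0.9, -0.1]
grip_width: 0.0328
grasp_force: 39.8
```

```bash
python3 - <<'E'
from h import *
s=ctrl.sense();print(rowc(s["tool_pos"][:2]*1000,0),s["grip_width"],s["force"]);go(613.9,12.2,200)
E
```

```text
[-4.  4.] 0.032761825820925225 [ 1.05082761 -0.88739903 -0.13729584]
t 9.63 pos [643.2 165.8 247.3] y-axis deg -9.27 shift [-156.3   -4.    47.4]
```

>>> apply_moves(
  plan=[
    [[0,0,-10,0],[-26,0,0,0],[-26,0,0,0],[-26,0,0,0],[-26,0,0,0]],
  ],
)

```text
t: 10.05
tool_pos: [0.6265, 0.0624, 0.2572]
orientation: [0.762, 0.648, -0.0, -0.0]
force: [0.7, -0.5, 0.7]
grip_width: 0.0325
grasp_force: 39.8
```

>>> apply_moves(
  plan=[
    [[-26,-2,0,0],[-25.6,-2,0,0],[0,0,15,0],[0,0,15,0],[0,0,15,0]],
  ],
)

```text
t: 10.47
tool_pos: [0.6146, 0.0122, 0.2119]
orientation: [0.762, 0.647, 0.0, 0.0]
force: [0.7, 0.4, -0.4]
grip_width: 0.0329
grasp_force: 39.8
```

>>> apply_moves(
  plan=[
    [[0,0,10,0],[0,0,6,0],[0,0,0,0],[0,0,0,0],[0,0,0,0]],
  ],
)

```text
t: 10.88
tool_pos: [0.6151, 0.013, 0.1976]
orientation: [0.762, 0.648, 0.0, 0.0]
force: [-0.0, 0.2, -0.4]
grip_width: 0.033
grasp_force: 39.8
```

```bash
python3 - <<'E'
from h import *
s=ctrl.sense();print(rowc(s["tool_pos"][:2]*1000,2),s["grip_width"],s["force"]);go(613.9,12.2,193)
E
```

```text
[1. 1.] 0.033034421650795356 [-0.04378246  0.22537401 -0.3935894 ]
t 10.88 pos [615.1  13.  197.6] y-axis deg -9.26 shift [-1.  -1.1  4.6]
```

>>> apply_moves(
  plan=[
    [[-0.5,-1,2.2,0],[0,0,2,0],[0,0,0,0],[0,0,0,0],[0,0,0,0]],
  ],
)

```text
t: 11.3
tool_pos: [0.6138, 0.0126, 0.1929]
orientation: [0.762, 0.648, 0.0, 0.0]
force: [0.5, -0.2, 0.2]
grip_width: 0.0328
grasp_force: 40.0
```

>>> apply_moves(
  plan=[
    [[0,0,0,0],[0,0,0,0],[0,0,0,0],[0,0,0,0],[0,0,0,0]],
  ],
  fingers=1,
)

```text
t: 11.72
tool_pos: [0.6135, 0.0126, 0.1924]
orientation: [0.762, 0.648, -0.0, -0.0]
force: [-1.2, -0.4, -0.4]
grip_width: 0.0852
grasp_force: 0.0
```

>>> apply_moves(
  plan=[
    [[0,0,-15,0],[0,0,-20,0],[0,0,-20,0],[0,0,-15,0],[0,0,0,0]],
  ],
)

```text
t: 12.13
tool_pos: [0.6147, 0.0124, 0.2663]
orientation: [0.762, 0.648, 0.002, 0.002]
force: [-0.4, -0.1, 0.5]
grip_width: 0.0851
grasp_force: 0.0
```

>>> apply_moves(
  plan=[
    [[25,0.7,0,0],[25,0.7,0,0],[26,0.8,0,0],[0,0,0,0],[0,0,0,0]],
  ],
)

```text
t: 12.55
tool_pos: [0.6278, 0.0884, 0.2615]
orientation: [0.761, 0.648, -0.0, -0.0]
force: [-0.2, -0.7, 0.0]
grip_width: 0.0855
grasp_force: 0.0
```

```bash
python3 - <<'E'
from h import *
go(629.6,88,188); c=capture("wrist"); print(cork(c)); print("tool",rowc(ctrl.sense()["tool_pos"][:2]*1000,1))
for col in (255,260,265): base(c,col,14,1,(20,330))
cv2.imwrite("pics/w5.png",c["img"])
E
```

```text
t 12.55 pos [627.8  88.4 261.5] y-axis deg -9.15 shift [-0.1  1.9 73.5]
[(639.8, 170.5, 31.9, 7913), (626.8, 91.3, 31.9, 3978), (613.8, 12.4, 31.8, 2396), (440.5, 40.3, 27.1, 1136)]
tool [-3.7  1.5]
edge row 183 bottle row offset [-4.4 -1.7]
edge row 182 bottle row offset [-3.7  1.9]
edge row 182 bottle row offset [-3.7  5.4]
```

View pics/w5.png

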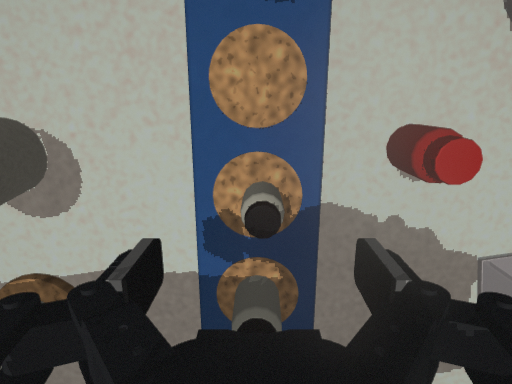

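Wrist view: bottle_1 is on P2 (263,205), in line with the tool along the row. P1 is free at (258,76), and bottle_2 is upright on P3 (257,300).

>>> apply_moves(
  plan=[
    [[0,1.8,15,0],[0,0,20,0],[0,0,20,0],[0,0,12,0],[0,0,6,0]],
  ],
)

```text
t: 13.02
tool_pos: [0.6288, 0.0861, 0.187]
orientation: [0.762, 0.647, -0.001, -0.001]
force: [0.0, -0.2, -0.6]
grip_width: 0.0852
grasp_force: 0.0
```

>>> apply_moves(
  plan=[
    [[0,0,0,0],[0,0,0,0],[0,0,0,0],[0,0,0,0],[0,0,0,0]],
  ],
)

```text
t: 13.43
tool_pos: [0.6303, 0.0869, 0.1906]
orientation: [0.762, 0.648, 0.001, 0.001]
force: [0.3, -0.4, 0.7]
grip_width: 0.0852
grasp_force: 0.0
```

>>> apply_moves(
  plan=[
    [[0,0,0,0],[0,0,0,0],[0,0,0,0],[0,0,0,0],[0,0,0,0]],
  ],
  fingers=0,
)

```text
t: 13.85
tool_pos: [0.6298, 0.087, 0.1896]
orientation: [0.762, 0.648, 0.0, 0.0]
force: [-4.4, 0.2, 8.2]
grip_width: 0.0267
grasp_force: 38.5
```

```bash
python3 - <<'E'
from h import *
s=ctrl.sense();print(rowc(s["tool_pos"][:2]*1000,1),s["grip_width"],s["force"]);go(627,91.4,188)
E
```

```text
[-3.9  3.6] 0.026658476135366763 [-4.3849906   0.15698187  8.18228111]
t 13.85 pos [629.8  87.  189.6] y-axis deg -9.27 shift [ 3.9 -3.5  1.6]
```

>>> apply_moves(
  plan=[
    [[0,0,-10,0],[0,0,-15,0],[21,-0.9,0,0],[21,-0.9,0,0],[21,-0.9,0,0]],
  ],
)

```text
t: 14.27
tool_pos: [0.6376, 0.1501, 0.2158]
orientation: [0.762, 0.647, 0.001, 0.0]
force: [0.5, -0.2, -0.9]
grip_width: 0.0266
grasp_force: 39.4
```

>>> apply_moves(
  plan=[
    [[20.7,-0.9,0,0],[0,0,8,0],[0,0,8,0],[0,0,4,0],[0,0,0,0]],
  ],
)

```text
t: 14.68
tool_pos: [0.639, 0.1693, 0.1928]
orientation: [0.762, 0.647, -0.001, -0.001]
force: [0.3, -0.3, -0.3]
grip_width: 0.0265
grasp_force: 39.4
```

>>> apply_moves(
  plan=[
    [[0,0,0,0],[0,0,0,0],[0,0,0,0],[0,0,0,0],[0,0,0,0]],
  ],
)

```text
t: 15.1
tool_pos: [0.6399, 0.17, 0.1949]
orientation: [0.762, 0.648, 0.0, 0.0]
force: [0.1, 0.5, -0.5]
grip_width: 0.0269
grasp_force: 39.4
```

```bash
python3 - <<'E'
from h import *
s=ctrl.sense();print(rowc(s["tool_pos"][:2]*1000,0),s["grip_width"],s["force"]);go(639.9,170.4,189.6)
E
```

```text
[-0.4  0. ] 0.0269140919288541 [ 0.07959647  0.47828617 -0.51145626]
t 15.1 pos [639.9 170.  194.9] y-axis deg -9.29 shift [ 0.4 -0.   5.3]
```

>>> apply_moves(
  plan=[
    [[0.2,0,2,0],[0,0,2,0],[0,0,1,0],[0,0,0,0],[0,0,0,0]],
  ],
)

```text
t: 15.52
tool_pos: [0.6397, 0.1704, 0.1897]
orientation: [0.762, 0.648, 0.0, 0.0]
force: [-1.8, 0.5, 4.3]
grip_width: 0.0267
grasp_force: 39.6
```

>>> apply_moves(
  plan=[
    [[0,0,0,0],[0,0,0,0],[0,0,0,0],[0,0,0,0],[0,0,0,0]],
  ],
  fingers=1,
)

```text
t: 15.93
tool_pos: [0.6397, 0.1704, 0.1894]
orientation: [0.762, 0.648, -0.0, -0.0]
force: [-0.2, 0.8, 0.3]
grip_width: 0.0843
grasp_force: 0.0
```

>>> apply_moves(
  plan=[
    [[0,0,-15,0],[0,0,-20,0],[0,0,-20,0],[0,0,-20,0],[0,0,0,0]],
  ],
)

```text
t: 16.35
tool_pos: [0.6411, 0.1705, 0.2695]
orientation: [0.762, 0.648, 0.003, 0.002]
force: [1.3, 0.0, -0.2]
grip_width: 0.0852
grasp_force: 0.0
```

>>> apply_moves(
  plan=[
    [[-32,0,0,0],[-32,0,0,0],[-32,0,0,0],[-32,0,0,0],[-32,0,0,0]],
  ],
)

```text
t: 16.77
tool_pos: [0.6134, 0.0112, 0.2641]
orientation: [0.762, 0.648, -0.0, -0.0]
force: [0.2, -0.3, -0.3]
grip_width: 0.0854
grasp_force: 0.0
```

>>> apply_moves(
  plan=[
    [[0,0,0,0],[0,0,0,0],[0,0,0,0],[0,0,0,0],[0,0,0,0]],
  ],
)

```text
t: 17.18
tool_pos: [0.614, 0.0135, 0.2644]
orientation: [0.761, 0.648, 0.0, -0.0]
force: [-0.1, 1.4, 0.5]
grip_width: 0.0856
grasp_force: 0.0
```

```bash
python3 - <<'E'
from h import *
go(613.9,12.2,191); c=capture("wrist"); print(cork(c)); print("tool",rowc(ctrl.sense()["tool_pos"][:2]*1000,2))
for col in (255,260,265): base(c,col,17,2,(130,330))
caps(c,(.056,.07),60)
cv2.imwrite("pics/w6.png",c["img"])
E
```

```text
t 17.18 pos [614.   13.5 264.4] y-axis deg -9.19 shift [-1.3  0.1 73.4]
[(626.8, 91.5, 31.9, 7584), (613.9, 12.5, 31.9, 2925), (440.6, 15.6, 39.2, 3783), (600.9, -66.7, 31.8, 1405)]
tool [ 1.3 -0.1]
edge row 178 bottle row offset [-0.3 -2.9]
edge row 178 bottle row offset [-0.2  0.7]
edge row 179 bottle row offset [-1.   4.3]
cap [ 54.9 193.6] 31 [[500.4, 48.5], [510.1, 51.0]]
cap [258.5 226.9] 1871 [[613.1, 9.5], [614.0, 15.0]]
cap [ 74.4 222.5] 164 [[506.0, 29.6], [515.3, 33.6]]
```

View pics/w6.png

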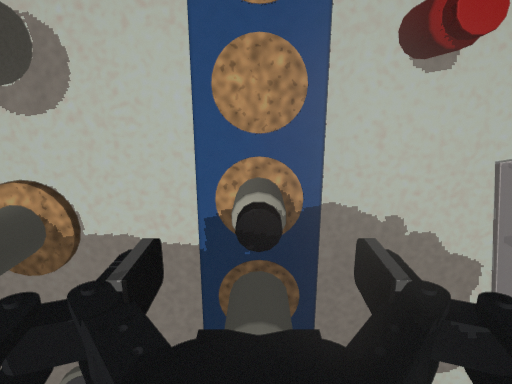

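Wrist view: bottle_2 is centred on P3 (258,215), P2 is free at (260,82), and bottle_4 is on P4 (258,300).

>>> apply_moves(
  plan=[
    [[-1.5,0,15,0],[0,0,20,0],[0,0,20,0],[0,0,12,0],[0,0,6,0]],
  ],
)

```text
t: 17.65
tool_pos: [0.613, 0.0117, 0.1893]
orientation: [0.762, 0.648, -0.001, -0.001]
force: [-0.6, 0.2, 0.7]
grip_width: 0.0857
grasp_force: 0.0
```

>>> apply_moves(
  plan=[
    [[0,0,0,0],[0,0,0,0],[0,0,0,0],[0,0,0,0],[0,0,0,0]],
  ],
)

```text
t: 18.07
tool_pos: [0.6142, 0.0109, 0.1926]
orientation: [0.762, 0.648, 0.001, 0.001]
force: [-0.9, 0.7, -1.3]
grip_width: 0.0856
grasp_force: 0.0
```

>>> apply_moves(
  plan=[
    [[0,0,0,0],[0,0,0,0],[0,0,0,0],[0,0,0,0],[0,0,0,0]],
  ],
  fingers=0,
)

```text
t: 18.48
tool_pos: [0.6138, 0.0109, 0.1918]
orientation: [0.762, 0.648, 0.0, 0.0]
force: [0.5, 0.4, 0.3]
grip_width: 0.033
grasp_force: 39.7
```

>>> apply_moves(
  plan=[
    [[0,0,-10,0],[0,0,-15,0],[20,0,0,0],[20,0,0,0],[20,0,0,0]],
  ],
)

```text
t: 18.9
tool_pos: [0.6237, 0.0706, 0.2176]
orientation: [0.762, 0.647, 0.0, 0.0]
force: [0.6, 0.0, -1.4]
grip_width: 0.0327
grasp_force: 39.8
```

>>> apply_moves(
  plan=[
    [[20,0,0,0],[0,0,8,0],[0,0,8,0],[0,0,4,0],[0,0,0,0]],
  ],
)

```text
t: 19.32
tool_pos: [0.6259, 0.0892, 0.1949]
orientation: [0.762, 0.647, -0.001, -0.001]
force: [-0.6, -0.4, -0.3]
grip_width: 0.0324
grasp_force: 39.8
```

>>> apply_moves(
  plan=[
    [[0,0,0,0],[0,0,0,0],[0,0,0,0],[0,0,0,0],[0,0,0,0]],
  ],
)

```text
t: 19.73
tool_pos: [0.6267, 0.0898, 0.1968]
orientation: [0.762, 0.648, 0.0, 0.0]
force: [-0.1, -0.4, -1.4]
grip_width: 0.0328
grasp_force: 39.8
```

```bash
python3 - <<'E'
from h import *
go(626.9,91.4,191);s=ctrl.sense();print(rowc(s["tool_pos"][:2]*1000,1),s["grip_width"],s["force"])
E
```

```text
t 19.73 pos [626.7  89.8 196.8] y-axis deg -9.29 shift [ 1.6 -0.1  5.8]
[-1.6  0.1] 0.032831353252679885 [-0.08105644 -0.44033604 -1.35546274]
```

>>> apply_moves(
  plan=[
    [[0.7,0,2,0],[0,0,2,0],[0,0,0.8,0],[0,0,0,0],[0,0,0,0]],
  ],
)

```text
t: 20.15
tool_pos: [0.6267, 0.0907, 0.1918]
orientation: [0.762, 0.648, 0.0, -0.0]
force: [-1.3, -0.7, 2.2]
grip_width: 0.0329
grasp_force: 39.9
```

>>> apply_moves(
  plan=[
    [[0,0,0,0],[0,0,0,0],[0,0,0,0],[0,0,0,0],[0,0,0,0]],
  ],
  fingers=1,
)

```text
t: 20.57
tool_pos: [0.6267, 0.0906, 0.1917]
orientation: [0.762, 0.648, 0.0, -0.0]
force: [-0.1, 0.2, -0.4]
grip_width: 0.0856
grasp_force: 0.0
```

>>> apply_moves(
  plan=[
    [[0,0,-15,0],[0,0,-20,0],[0,0,-20,0],[0,0,-20,0],[0,0,-20,0]],
  ],
)

```text
t: 20.98
tool_pos: [0.6266, 0.0906, 0.2876]
orientation: [0.762, 0.648, 0.0, -0.0]
force: [0.3, -0.6, 0.5]
grip_width: 0.0856
grasp_force: 0.0
```

>>> apply_moves(
  plan=[
    [[-17.2,-29.6,0,0],[-17.2,-29.6,0,0],[-17.2,-29.6,0,0],[-17.2,-29.6,0,0],[-17.2,-29.6,0,0]],
  ],
)

```text
t: 21.4
tool_pos: [0.4654, 0.0293, 0.2864]
orientation: [0.762, 0.648, 0.0, 0.0]
force: [-0.8, -0.8, 1.3]
grip_width: 0.0854
grasp_force: 0.0
```

>>> apply_moves(
  plan=[
    [[-17,-29.4,0,0],[0,0,0,0],[0,0,0,0],[0,0,0,0],[0,0,0,0]],
  ],
)

```text
t: 21.82
tool_pos: [0.4359, 0.0176, 0.287]
orientation: [0.762, 0.648, 0.0, 0.0]
force: [-0.2, -0.6, -0.0]
grip_width: 0.0857
grasp_force: 0.0
```

```bash
cat >> h.py <<'E'
def basew(c,col,rad,rows=(100,300)):
    h=cv2.cvtColor(c["img"],cv2.COLOR_BGR2HSV); s=h[:,:,1].astype(int); seen=False
    for r in range(*rows):
        if s[r,col]>90: seen=True
        if seen and (s[r:r+4,col]<50).all(): print("edge",r,"centre",np.round(back(c,[col,r-.5],.01)[0]*1000-rad*U,1)); return
E
python3 - <<'E'
from h import *
go(435,17.5,200); c=capture("wrist"); print(cork(c))
for col in (255,260,265): basew(c,col,20)
caps(c,(.084,),60)
cv2.imwrite("pics/w7.png",c["img"])
E
```

```text
t 21.82 pos [435.9  17.6 287. ] y-axis deg -9.26 shift [-0.2 -0.9 87. ]
[(627.1, 91.6, 31.8, 2679), (614.5, 12.5, 32.0, 4486), (435.6, 16.8, 37.5, 3297), (601.5, -66.7, 32.0, 1313)]
edge 167 centre [433.   17.1]
edge 167 centre [436.8  16.5]
edge 169 centre [440.5  14.3]
cap [440.6  31.5] 172 [[540.5, 102.8]]
cap [501.2  64.9] 261 [[570.5, 82.3]]
cap [97.6 80.1] 44 [[367.3, 108.0]]
cap [132.7  86.3] 62 [[384.1, 102.2]]
cap [254.5 219. ] 2388 [[434.0, 20.8]]
```

View pics/w7.png

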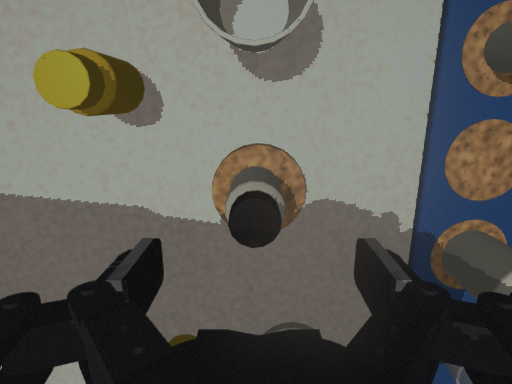

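Wrist view: bottle_3 (white, black cap at (254,219)) stands on the coaster between the fingers. The yellow bottle at (90,80) and the cup at (260,20) are clear.

>>> apply_moves(
  plan=[
    [[-0.8,-1.2,18,0],[0,0,20,0],[0,0,20,0],[0,0,20,0],[0,0,10,0]],
  ],
)

```text
t: 22.28
tool_pos: [0.4335, 0.0174, 0.1962]
orientation: [0.762, 0.648, -0.001, -0.001]
force: [-0.2, -0.7, -1.0]
grip_width: 0.0855
grasp_force: 0.0
```

>>> apply_moves(
  plan=[
    [[0,0,0,0],[0,0,0,0],[0,0,0,0],[0,0,0,0],[0,0,0,0]],
  ],
)

```text
t: 22.7
tool_pos: [0.4343, 0.0168, 0.1998]
orientation: [0.762, 0.648, 0.001, 0.001]
force: [0.5, -0.9, -0.0]
grip_width: 0.0853
grasp_force: 0.0
```

```bash
python3 - <<'E'
from h import *
go(434.5,16.9,199); c=capture("wrist"); print(cork(c))
for col in (252,256,260,264): basew(c,col,20)
E
```

```text
t 22.7 pos [434.3  16.8 199.8] y-axis deg -9.27 shift [0.1 0.2 0.8]
[(435.8, 17.4, 37.7, 7034)]
edge 197 centre [431.1  17.5]
edge 198 centre [433.   16.6]
edge 198 centre [435.1  16.3]
edge 198 centre [437.1  15.9]
```

>>> apply_moves(
  plan=[
    [[0,0,0,0],[0,0,0,0],[0,0,0,0],[0,0,0,0],[0,0,0,0]],
  ],
  fingers=0,
)

```text
t: 23.17
tool_pos: [0.4338, 0.0169, 0.1989]
orientation: [0.762, 0.648, 0.0, 0.0]
force: [-1.0, -0.5, 3.1]
grip_width: 0.0387
grasp_force: 40.5
```

>>> apply_moves(
  plan=[
    [[0,0,0,0],[0,0,0,0],[0,0,0,0],[0,0,-12,0],[0,0,-18,0]],
  ],
)

```text
t: 23.58
tool_pos: [0.4327, 0.0172, 0.2278]
orientation: [0.762, 0.648, -0.001, -0.002]
force: [-0.1, -0.9, -0.1]
grip_width: 0.039
grasp_force: 40.4
```

```bash
python3 - <<'E'
from h import *
go(613.9,12.3,230)
E
```

```text
t 23.58 pos [432.7  17.2 227.8] y-axis deg -9.27 shift [ 24.4 179.6  -2.9]
```

>>> apply_moves(
  plan=[
    [[12,20,0,0],[12.7,32,0,0],[0,32,0,0],[0,32,0,0],[0,32,0,0]],
  ],
)

```text
t: 24.0
tool_pos: [0.5852, 0.0176, 0.2289]
orientation: [0.762, 0.648, -0.0, -0.0]
force: [-0.7, 0.1, 0.4]
grip_width: 0.0386
grasp_force: 40.5
```

>>> apply_moves(
  plan=[
    [[0,31.6,0,0],[0,0,0,0],[0,0,10,0],[0,0,10,0],[0,0,5,0]],
  ],
)

```text
t: 24.42
tool_pos: [0.6136, 0.0128, 0.2019]
orientation: [0.762, 0.648, -0.001, -0.001]
force: [-0.7, -0.5, -1.3]
grip_width: 0.0389
grasp_force: 40.7
```

>>> apply_moves(
  plan=[
    [[0,0,0,0],[0,0,0,0],[0,0,0,0],[0,0,0,0],[0,0,0,0]],
  ],
)

```text
t: 24.83
tool_pos: [0.6151, 0.0124, 0.2044]
orientation: [0.762, 0.648, 0.0, 0.0]
force: [-0.5, -0.3, -0.4]
grip_width: 0.039
grasp_force: 40.7
```

```bash
python3 - <<'E'
from h import *
go(613.9,12.5,199)
E
```

```text
t 24.83 pos [615.1  12.4 204.4] y-axis deg -9.27 shift [-0.1 -1.2  5.4]
```

>>> apply_moves(
  plan=[
    [[0,-1.2,2,0],[0,0,2,0],[0,0,1,0],[0,0,0,0],[0,0,0,0]],
  ],
)

```text
t: 25.25
tool_pos: [0.6138, 0.0126, 0.199]
orientation: [0.762, 0.648, 0.0, -0.0]
force: [-2.8, 0.6, 4.6]
grip_width: 0.039
grasp_force: 41.1
```

>>> apply_moves(
  plan=[
    [[0,0,0,0],[0,0,0,0],[0,0,0,0],[0,0,0,0],[0,0,0,0]],
  ],
  fingers=1,
)

```text
t: 25.67
tool_pos: [0.6138, 0.0126, 0.1986]
orientation: [0.762, 0.648, 0.0, -0.0]
force: [-0.0, -0.2, 0.3]
grip_width: 0.0855
grasp_force: 0.0
```

>>> apply_moves(
  plan=[
    [[0,0,-15,0],[0,0,-20,0],[0,0,-20,0],[0,0,-20,0],[0,0,-25,0]],
  ],
)

```text
t: 26.08
tool_pos: [0.6134, 0.0127, 0.2986]
orientation: [0.762, 0.648, -0.0, -0.001]
force: [-0.1, -0.4, 0.1]
grip_width: 0.0857
grasp_force: 0.0
```

>>> apply_moves(
  plan=[
    [[-25,-35,-10,0],[-25,-35,-10,0],[-25,-35,-10,0],[-25,-35,-10,0],[-25,-25,0,0]],
  ],
)

```text
t: 26.5
tool_pos: [0.4378, -0.08, 0.338]
orientation: [0.762, 0.648, 0.0, 0.001]
force: [0.3, -0.5, 1.3]
grip_width: 0.0856
grasp_force: 0.0
```

```bash
python3 - <<'E'
from h import *
c=capture("scene"); print(cork(c)); cv2.imwrite("pics/s3.png",cv2.resize(c["img"][130:310,170:410],(800,600),interpolation=cv2.INTER_CUBIC))
c=capture("top"); cv2.imwrite("pics/t3.png",cv2.resize(c["img"][55:345,95:482],(800,600),interpolation=cv2.INTER_CUBIC))
for u,a in dark(c,60):
    for k,z in enumerate((.056,.07,.084,.1)):
        o=rowc(back(c,u,z)[0]*1000,k)
        if abs(o[0])<25 and abs(o[1])<25: print("pad",k+1,o,a)
E
```

```text
[(161.3, 819.9, 157.0, 1405), (652.5, 1004.6, 270.3, 3103), (438.9, 12.3, 38.6, 798), (639.0, 168.9, 32.2, 364), (626.3, 89.9, 31.6, 348), (614.5, 11.2, 30.7, 314), (949.9, 103.0, 167.3, 5079), (601.5, -67.5, 30.8, 271)]
pad 1 [-1.7 -1.6] 109
pad 2 [-0.8 -2.2] 179
pad 4 [ 0.5 -3.4] 393
pad 3 [  2.2 -11.1] 106
```

View pics/s3.png

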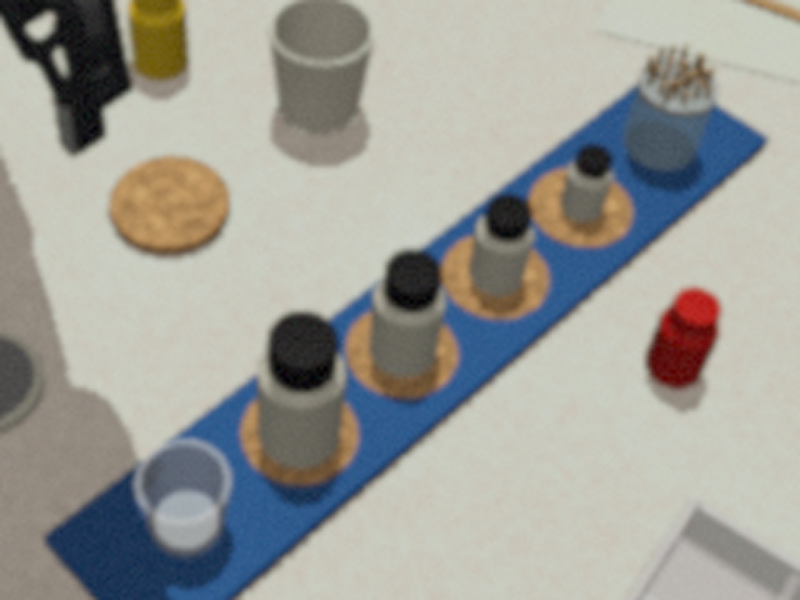

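View pics/t3.png

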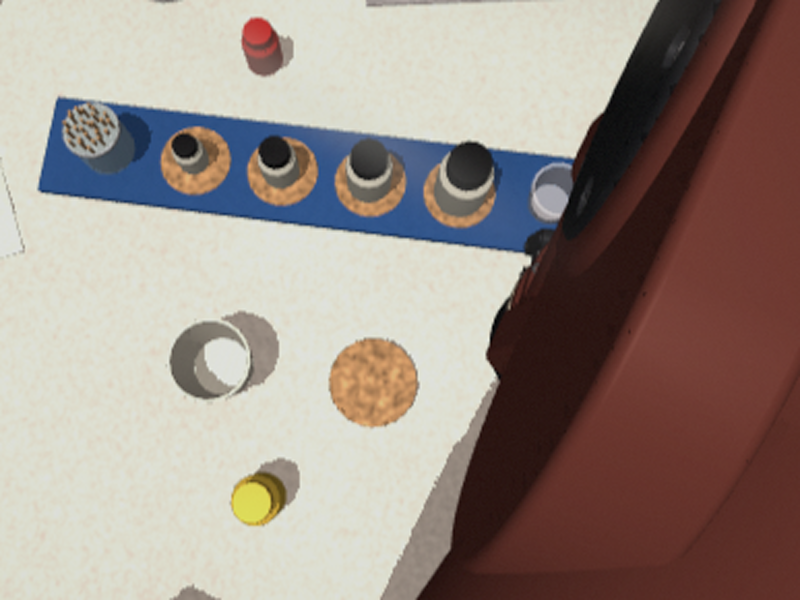

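Both views show the four bottles upright and centred, rising in height away from the jar. The arm is clear of everything, so I'll hand in.

```bash
python3 -c "
from cell import ctrl
print(ctrl.finish_job())"
```

```text
the job is handed in; nothing more can be done
None
```

The four bottles now stand upright on the pads in height order, shortest next to the toothpick jar and tallest at the far end, each within about 3 mm of its pad's centre as best I could measure; the job was handed in at about 27 s.

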